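# Walk the tube block round to the sampler's reader rail

### The arm

A 6-joint arm with a two-finger parallel gripper is mounted at the origin on the work surface. World frame = base frame: x ahead of the robot, y to its left, z up, the work surface at z = 0. Lengths are in m, angles in degrees, forces in N, time in s.
With the tool pointing down it reaches from about 0.4 to 0.825 m from the base axis. Payload 7 kg.
Tool frame: the origin (TCP) lies midway between the tips of the shut fingers; the grasp point (between the pads) lies r.pinch_z behind it (r.pinch_z is the distance from the TCP to the grasp point, in m); z points along the fingers, y is the line along which they close (so a half turn about z gives the same grasp; the last joint's range is limited). The gripper opens to 88 mm and grips with 3 to 60 N. Pads are 19 mm wide; open, the fingers measure 130 mm over their backs; the gripper's body (78 mm by 193 mm) begins 47 mm behind the grasp point.
Start: joints at [-59.353, 20.546, 0.682, 0, -70.136, -16.507], TCP at [0.165, -0.655, 0.227] pointing down, gripper open.
Joint ranges: [-176.03, 176.03], [-82.01, 121.73], [-58.28, 71.71], [-173.87, 95.51], [-174.79, -0.11], [-173.66, 173.66]. Speed limits (degrees/s): [136.94, 136.94, 172.46, 180, 180, 180].

### API

Orientations are given as [roll, pitch, yaw] about the fixed x, y, z axes, in that order (R = Rz(yaw) Ry(pitch) Rx(roll)).
In Python, from plant import r, optics, job gives the robot as it stands.
- The arm moves only by the shell command python3 -m crank 'ROWS' [FORCE]. ROWS is JSON, a list of rows, each an object with "xyz": the shift along the tool's x, y, z in units of 30 mm (1.0 is 30 mm), a list of three; "delta_rot": the turn, a rotation vector about the tool's x, y, z in degrees, a list of three; "claw": the closure, from 0 (fully open) to 1 (shut). A call has 1 to 20 rows; each row is the pose to reach, as a shift and turn from the pose commanded when the call began, along the tool's axes at that moment; what a row does not reach only later rows make up. A row lasts 1/8 s, in which the tool goes at most 62.5 mm and 10.7 degrees, less where a joint would pass 70% of its speed; a pose out of reach is approached as far as the arm can. A call with a gripper value outside its range is refused whole. The fingers move at their own pace and stop on an object; FORCE is the grip in N (left out, the last holds). Time passes only in rows, so rows that repeat a pose let the fingers close. It gives the time, the measured TCP pose, the force, the opening and the grip force at its end, in the units of the state.
- r.get_state(): the state, without advancing time (a new reading comes with each control period).
- optics.capture(name): name is "side" or "top" or "wrist"; returns a dict with "img" (480x640x3 uint8, blue, green, red), "fovy" (degrees; the focal length in pixels is half the picture's height over the tangent of half this angle, whatever the lens; pixels are square), "cx", "cy" (the principal point, pixels), "eye" and "rotation" of the camera in the world; the wrist camera has in their place "hand_eye" (4x4, takes a point from camera to tool coordinates, whose origin is the TCP and whose axes are the flange's). Camera axes: x right, y up, looking along -z (the intrinsics and any distortion apply to the point x, -y, -z); pixel columns grow to the right and rows downward; lengths in m; the calibration is good to about 2 mm. A picture is of the moment at which its call begins: read the wrist's pose just before it. There is no depth.
- job.close_job(): hands the job in; it is judged then, once.
The state is a dict: "time_s": time; "joints": joint angles; "qd": joint speeds; "joint_torque": joint torques, N m; "tcp_pos": TCP position; "eef_rot": TCP orientation; "contact_force": force on the tool from outside, world axes, zero at the start; "moment": the same for the moment, N m; "gripper_width": finger opening in m; "gripper_force": force on a finger pad.
Only numpy, scipy, OpenCV 4.12 (cv2) and the standard library are available. Lean on these libraries where they do the work, as an engineer would, in place of code of your own. Each camera call takes 0.05 s, during which the arm holds its last target. There are 200 camera calls.

### The job

Without gripping it, push the heavy aluminium tube block round on the sampler deck with the fingers (walking it round by one corner and then another works best) until its blue plate faces the reader rail, then slide it up so that the plate lies flush against the rail, with the whole block in front of the rail. Square it up before it touches: it must not run into the rail askew. Do not lift or tip the block or touch the tube caps in it, and leave everything else on the deck and the table as it stands.

Things in the scene. Friction and masses are not known exactly. Their poses are not given: they have to be found in the camera images.
- deck: The sampler: a fixed grey deck, top 18 mm above the table, reader rail on its right (world -y) side. Origin at table level; x points squarely at the rail, y runs along it, z up. Plate: x -220 to 200, y -180 to 180 mm. Rail's working face at x 130 mm; behind it a white housing 62 mm high and, at x 175, y 125 mm, a column with an arm swung outwards (to x 285 mm), 191 mm high, both from the table.
- fence: The reader rail, the fence: a fixed straight aluminium bar on the deck, 300 mm long (its y), 12 mm thick, 26 mm high over the deck, with a dark window along its working face. Origin on the working face, mid-length, at deck-top level; x points into the rail, away from the free deck.
- fence_face (a point): The middle of the rail's working face at deck-top level (same frame as fence): x points into the rail, y along it, so points in front of the rail have negative x and the free deck top is z = 0.
- block: Aluminium tube block, 4 x 5 wells: 90 (its x) x 110 mm (y), top 49 mm over the deck, 0.7 to 1 kg, on nylon glides 3 mm high at x +-34, y +-42 mm. Its +x side carries the blue plate and a blue line on the top edge. Origin under the centre, z up. A low push of 3 to 8 N slides it; near a corner it also turns; it stops when let be. Starts 45 to 95 degrees anticlockwise from facing the rail. Too wide to grip.
- plate_left (a point): Lower corner of the block's blue-plate side at its +y end: block frame (45, 55, 3) mm.
- plate_right (a point): Lower corner of the block's blue-plate side at its -y end: block frame (45, -55, 3) mm.
- caps: The six coloured tube caps standing 13 mm above the block's top, 16 mm across, in the 2 x 3 inner wells (27 mm in from the sides), fixed in it and moving with it (origin at the centre of the block's top). Not to be touched.
- vial: Bystander on the deck, by the edge away from the rail: amber glass jar 26 mm across, 50 mm high, white cap. Origin under its centre.
- tube_stand: Bystander on the deck, by the edge away from the rail: orange stand 30 x 85 mm (its x, y), with three capped tubes, 60 mm high in all. Origin under its centre.
- dropper: Bystander on the deck near one end of the rail: white dropper bottle with red cap, 26 mm across, 62 mm high. Origin under its centre.
- mouse: Bystander: black computer mouse 105 x 60 mm, 33 mm high, on a round mat on the table to the robot's right. Origin under its centre.
- pen: Bystander: orange pen 140 mm long lying on the open notebook to the robot's left. Origin under its middle.
- slide_box: Bystander: blue slide box 85 x 30 mm, 90 mm high, standing on the table to the left of the deck. Origin under its centre.
- stain: Bystander: amber stain bottle 60 mm across, 135 mm high, on the table to the right of the sampler. Origin under its centre.
There are look-alikes about, which are no part of the job. Of the things like the block, leave any that is red; of the rest the larger one is meant.

How it is judged:
By the outcome, as a careful person would: the job done as asked, in the order asked, and still so for the second after the job is handed in, with the robot touching nothing.
It also fails if it takes over 64 s, if anything falls off the work surface, if the arm or the gripper's body presses on something with over 40 N, if the wrist force passes 120 N, or if a joint passes its speed limit or range.

## Working session

There is one attempt and no reset: what is moved stays moved. The work goes in short steps, Python scripts to look and compute and a shell command to move; the robot and the scene stay as the last step left them, time stands still between calls to the robot, and variables do not carry over. Pictures are saved under pics/ and viewed, at most 10 in all, crops included, and the job is handed in when it is done.

```bash
mkdir -p pics; ls; python3 - <<'E'
from plant import r, optics, job
import cv2
print(r.get_state(), r.pinch_z)
for n in ("top","side"):
    c=optics.capture(n); cv2.imwrite(f"pics/{n}0.png",c["img"])
    print({k:v for k,v in c.items() if k!="img"})
E
```

```text
pics
{'time_s': 0.0, 'joints': array([-5.93531557e+01,  2.05915006e+01,  6.33045058e-01, -1.96253973e-02,
       -7.01349916e+01, -1.65058300e+01]), 'qd': array([-9.75037239e-03, -5.71245077e-02, -8.82760624e-05,  8.43987469e-02,
       -5.65860161e-02, -1.07341784e-02]), 'joint_torque': array([-2.65424587e-04, -5.82715845e+01,  2.93067706e+01,  6.99767411e+00,
        6.96237505e-03, -1.49798116e-04]), 'tcp_pos': array([ 0.16474732, -0.65408105,  0.22561796]), 'eef_rot': array([ 1.79905162e+02, -8.86331926e-03, -1.65865662e+02]), 'contact_force': array([0.72780609, 0.44051746, 0.63044085]), 'moment': array([-0.03290875, -0.03597764, -0.03385462]), 'gripper_force': 0.0, 'gripper_width': 0.08745661691370742} 0.0188
{'fovy': 44.17095681437828, 'cx': 324.6646695663722, 'cy': 234.73340327105217, 'eye': array([ 0.4170025 , -0.03084397,  1.3724147 ]), 'rotation': array([  3.18557457,   0.53859849, -89.16963475])}
{'fovy': 55.5898363829744, 'cx': 319.17108578001495, 'cy': 244.65828260637232, 'eye': array([-0.11564515,  0.62066071,  0.56644806]), 'rotation': array([  61.07900736,    0.4142852 , -138.80601508])}
```

View pics/top0.png

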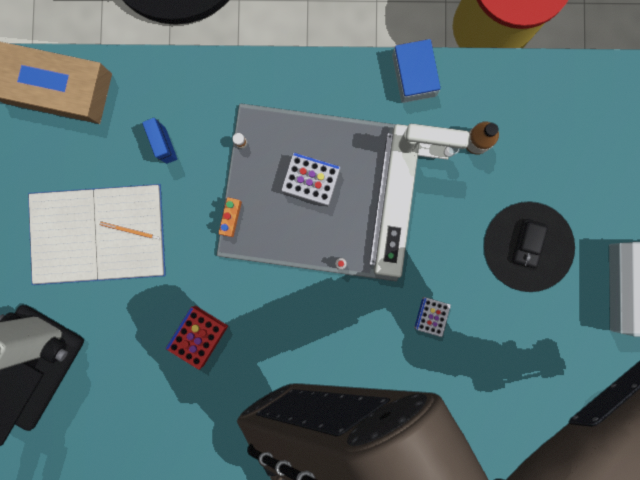

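View pics/side0.png

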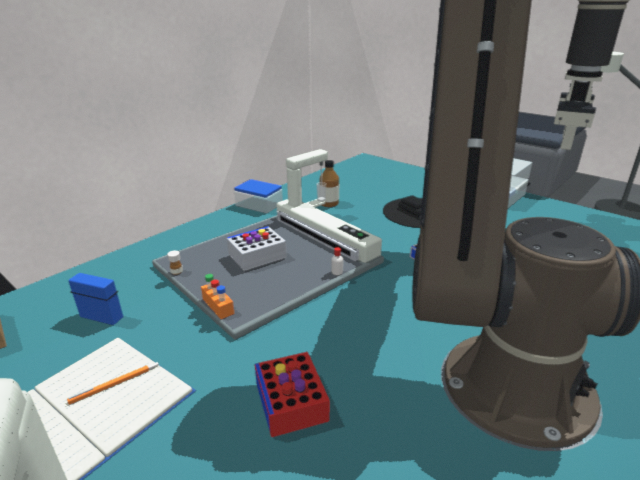

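The top view shows the white block at (311,180) with its blue line up (world +x) and the rail along x≈385, right. The red block at (197,337) and the small one at (433,317) are look-alikes; the dropper is at (341,264), the stand at (230,217) and the vial at (239,140). The side view agrees.

```bash
cat > h.py <<'E'
import numpy as np, cv2
from scipy.spatial.transform import Rotation as R
from plant import r, optics
def cam(c):
    f=240/np.tan(np.radians(c["fovy"]/2))
    return f, R.from_euler("xyz",c["rotation"],degrees=True).as_matrix(), np.array(c["eye"])
def ray(c,uv,z):
    f,M,e=cam(c); uv=np.atleast_2d(uv).astype(float)
    d=np.c_[(uv[:,0]-c["cx"])/f,-(uv[:,1]-c["cy"])/f,-np.ones(len(uv))]@M.T
    return e+d*((z-e[2])/d[:,2])[:,None]
def proj(c,P):
    f,M,e=cam(c); q=(np.atleast_2d(P)-e)@M
    return np.c_[c["cx"]+f*q[:,0]/-q[:,2], c["cy"]-f*q[:,1]/-q[:,2]]
E
python3 - <<'E'
from h import *
c=optics.capture("top"); im=c["img"]
b,g,rr=[im[...,i].astype(int) for i in range(3)]
hsv=cv2.cvtColor(im,cv2.COLOR_BGR2HSV)
roi=np.zeros(im.shape[:2],np.uint8); roi[135:225,260:360]=1
blue=((b>rr+60)&(b>g+40)).astype(np.uint8)*roi
white=((im.min(2)>110)).astype(np.uint8)*roi
u=cv2.morphologyEx(blue|white,cv2.MORPH_CLOSE,np.ones((9,9)))
for m in (u,blue):
    cs=max(cv2.findContours(m,0,2)[0],key=cv2.contourArea); q=cv2.boxPoints(cv2.minAreaRect(cs))
    P=ray(c,q,.067)[:,:2]; print(q.round(1).tolist(),P.round(4).tolist(),np.linalg.norm(P-np.roll(P,-1,0),axis=1).round(4))
# deck: grey
gm=((hsv[...,1]<45)&(im.max(2)>60)&(im.max(2)<130)).astype(np.uint8); gm[:95]=0;gm[285:]=0;gm[:,:205]=0;gm[:,430:]=0
cs=max(cv2.findContours(gm,0,2)[0],key=cv2.contourArea); q=cv2.boxPoints(cv2.minAreaRect(cs))
print(q.tolist(),ray(c,q,.018).round(4).tolist())
z=cv2.resize(im[95:285,205:430],None,fx=3.5,fy=3.1,interpolation=cv2.INTER_CUBIC); cv2.imwrite("pics/z.png",cv2.resize(im[95:285,210:430],None,fx=3,fy=3,interpolation=cv2.INTER_CUBIC))
E
```

```text
[[260.0, 135.0], [359.0, 135.0], [359.0, 224.0], [260.0, 224.0]] [[0.7106, 0.1302], [0.7133, -0.0909], [0.5143, -0.0931], [0.5113, 0.1261]] [0.221  0.199  0.2192 0.1993]
[[292.70001220703125, 154.8000030517578], [293.5, 152.1999969482422], [338.6000061035156, 166.0], [337.79998779296875, 168.60000610351562]] [[0.6668, 0.0562], [0.6726, 0.0545], [0.643, -0.0463], [0.6371, -0.0446]] [0.0061 0.1051 0.0061 0.1051]
[[216.1186065673828, 256.2676696777344], [236.6559600830078, 104.68241119384766], [421.14691162109375, 129.67794799804688], [400.60955810546875, 281.2632141113281]] [[0.4393, 0.2311, 0.018], [0.7922, 0.192, 0.018], [0.7386, -0.2366, 0.018], [0.3883, -0.1918, 0.018]]
```

View pics/z.png

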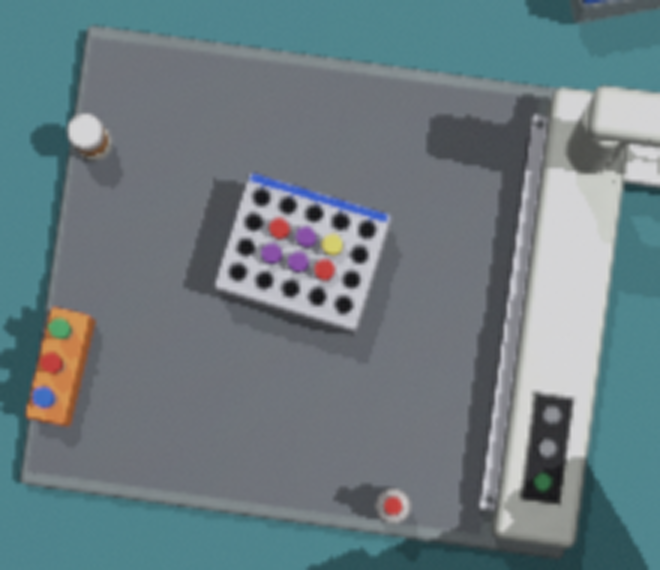

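```bash
cat >> h.py <<'E'
_F=None
def frame():
    c={k:v for k,v in np.load("topcal.npz").items()}
    a=ray(c,[[387.7,133.3]],.044)[0,:2]; b=ray(c,[[370,264.3]],.044)[0,:2]
    y=(a-b)/np.linalg.norm(a-b); x=np.array([y[1],-y[0]]); return (a+b)/2,x,y,np.linalg.norm(a-b)
def toF(P):
    o,x,y,_=frame(); d=np.atleast_2d(P)[:,:2]-o; return np.c_[d@x,d@y]
def toW(Q):
    o,x,y,_=frame(); Q=np.atleast_2d(Q); return o+Q[:,:1]*x+Q[:,1:2]*y
def tool():
    s=r.get_state(); o,x,y,_=frame()
    M=R.from_euler("xyz",s["eef_rot"],degrees=True).as_matrix()
    fx=np.array([*x,0]); 
    return dict(t=round(s["time_s"],2),F=(toF(s["tcp_pos"])[0]*1000).round(1),z=round(s["tcp_pos"][2]*1000,1),yaw=round(s["eef_rot"][2],1),
      yawF=round(np.degrees(np.arctan2(M[:2,0]@y,M[:2,0]@x)),2),j=s["joints"].round(0),f=s["contact_force"].round(1),w=round(s["gripper_width"],3))
E
python3 - <<'E'
from h import *
c=optics.capture("top"); np.savez("topcal.npz",**{k:c[k] for k in("fovy","cx","cy","eye","rotation")})
o,x,y,L=frame(); print("rail",o,x,L, "yaw",np.degrees(np.arctan2(x[1],x[0])))
k=lambda p:(np.array(p)-[.5,.5])/3+[210,95]
B=ray(c,k([[251,174],[389,214],[357,330],[215,288]]),.067); F=toF(B)*1000; print("block",F.round(1).tolist(),"len",np.linalg.norm(F-np.roll(F,-1,0),axis=1).round(1),"ctr",F.mean(0).round(1))
v=F[0]-F[1]; print("yaw",np.degrees(np.arctan2(v[1],v[0]))-90)
print("deck corners",(toF(ray(c,k([[90,28],[22,480]]),.018))*1000).round(1).tolist())
for n,p,h in(("vial",[87,131],.068),("dropper",[394,505],.080),("stand",[60,366],.06)): print(n,(toF(ray(c,k([p]),h))*1000).round(1).tolist())
print(tool())
E
```

```text
rail [ 0.57450942 -0.13841263] [-0.12374312 -0.99231428] 0.2997269049372423 yaw -97.10817861383454
block [[-203.5, 72.2], [-97.9, 56.5], [-109.5, -32.3], [-217.9, -15.8]] len [106.8  89.6 109.7  89.2] ctr [-157.2   20.1]
yaw 81.55585184421096
deck corners [[-347.7, 177.3], [-348.1, -176.3]]
vial [[-328.9, 87.3]]
dropper [[-65.0, -156.6]]
stand [[-324.5, -88.5]]
{'t': 0.2, 'F': array([ 562.6, -342.7]), 'z': np.float64(226.0), 'yaw': np.float64(-165.9), 'yawF': np.float64(-68.75), 'j': array([-59.,  21.,   1.,  -0., -70., -17.]), 'f': array([-0.3,  0.2,  0.1]), 'w': 0.088}
```

```bash
python3 -m crank '[{"xyz":[-11,7.7,-0.6],"delta_rot":[0,0,-30],"claw":1},{"xyz":[-11,7.7,-0.6],"delta_rot":[0,0,-30],"claw":1},{"xyz":[-11,7.7,-0.6],"delta_rot":[0,0,-30],"claw":1},{"xyz":[-11,7.7,-0.6],"delta_rot":[0,0,-30],"claw":1},{"xyz":[-11,7.7,-0.6],"delta_rot":[0,0,-30],"claw":1},{"xyz":[-11,7.7,-0.6],"delta_rot":[0,0,-30],"claw":1},{"xyz":[-22.2,15.4,-0.6],"delta_rot":[0,0,-68.75],"claw":1},{"xyz":[-22.2,15.4,-0.6],"delta_rot":[0,0,-68.75],"claw":1},{"xyz":[-22.2,15.4,-0.6],"delta_rot":[0,0,-68.75],"claw":1},{"xyz":[-22.2,15.4,-0.6],"delta_rot":[0,0,-68.75],"claw":1},{"xyz":[-22.2,15.4,-0.6],"delta_rot":[0,0,-68.75],"claw":1},{"xyz":[-22.2,15.4,-0.6],"delta_rot":[0,0,-68.75],"claw":1},{"xyz":[-22.2,15.4,-0.6],"delta_rot":[0,0,-68.75],"claw":1},{"xyz":[-22.2,15.4,-0.6],"delta_rot":[0,0,-68.75],"claw":1},{"xyz":[-22.2,15.4,-0.6],"delta_rot":[0,0,-68.75],"claw":1}]' 20; python3 -c "
from h import *; print(tool())"
```

```text
time_s: 2.08
tcp_pos: [0.6976, -0.0435, 0.2438]
eef_rot: [179.9, -0.0, -97.1]
contact_force: [-0.3, 0.0, -0.2]
gripper_width: 0.0004
gripper_force: 0.0
{'t': 2.08, 'F': array([-109.4,  110.4]), 'z': np.float64(243.8), 'yaw': np.float64(-97.1), 'yawF': np.float64(0.04), 'j': array([ 12.,  22.,   6.,  -0., -73., -19.]), 'f': array([-0.3,  0. , -0.2]), 'w': 0.0}
```

```bash
python3 -m crank '[{"xyz":[0,0,4],"delta_rot":[0,0,0],"claw":1},{"xyz":[0,0,6],"delta_rot":[0,0,0],"claw":1},{"xyz":[0,0,7.1],"delta_rot":[0,0,0],"claw":1},{"xyz":[0,0,7.1],"delta_rot":[0,0,0],"claw":1},{"xyz":[0,0.5,7.1],"delta_rot":[0,0,0],"claw":1},{"xyz":[0,0.9,7.1],"delta_rot":[0,0,0],"claw":1},{"xyz":[0,1.1,7.1],"delta_rot":[0,0,0],"claw":1},{"xyz":[0,1.3,7.1],"delta_rot":[0,0,0],"claw":1},{"xyz":[0,1.5,7.1],"delta_rot":[0,0,0],"claw":1},{"xyz":[0,1.7,7.1],"delta_rot":[0,0,0],"claw":1},{"xyz":[0,1.9,7.1],"delta_rot":[0,0,0],"claw":1},{"xyz":[-0.05,2.1,7.1],"delta_rot":[0,0,0],"claw":1},{"xyz":[-0.1,2.3,7.1],"delta_rot":[0,0,0],"claw":1},{"xyz":[-0.15,2.5,7.1],"delta_rot":[0,0,0],"claw":1},{"xyz":[-0.15,2.5,7.1],"delta_rot":[0,0,0],"claw":1}]'; cat >> h.py <<'E'
def block(name):
    """block pose in rail frame from the top view: blue line on the top edge + white top"""
    c=optics.capture("top"); im=c["img"]; b,g,rr=[im[...,i].astype(int) for i in range(3)]
    cv2.imwrite(f"pics/{name}.png",cv2.resize(im[95:285,210:430],None,fx=3,fy=3,interpolation=cv2.INTER_CUBIC))
    m=((b>rr+50)&(b>g+35)).astype(np.uint8); m[:115]=0;m[265:]=0;m[:,:250]=0;m[:,385:]=0
    n,l,s,ct=cv2.connectedComponentsWithStats(m)
    p=np.argwhere(l==1+np.argmax(s[1:,4]))[:,::-1]; F=toF(ray(c,p,.067))*1000
    q=F.mean(0); d=np.linalg.svd(F-q)[2][0]; e=(F-q)@d
    print("blue line mid",q.round(1),"len",(np.ptp(e)+2).round(1),"line angle",np.degrees(np.arctan2(d[1],d[0])).round(1), tool())
E
python3 -c "
from h import *; block('a')"
```

```text
time_s: 3.95
tcp_pos: [0.6244, -0.03, 0.0324]
eef_rot: [-179.9, 0.0, -97.1]
contact_force: [1.5, -1.2, 2.6]
gripper_width: 0.0004
gripper_force: 1.7Traceback (most recent call last):
  File "<string>", line 2, in <module>
    from h import *; block('a')
                     ~~~~~^^^^^
  File "h.py", line 35, in block
    p=np.argwhere(l==1+np.argmax(s[1:,4]))[:,::-1]; F=toF(ray(c,p,.067))*1000
                       ~~~~~~~~~^^^^^^^^^
    return _wrapfunc(a, 'argmax', axis=axis, out=out, **kwds)
    return bound(*args, **kwds)
ValueError: attempt to get argmax of an empty sequence
```

View pics/a.png

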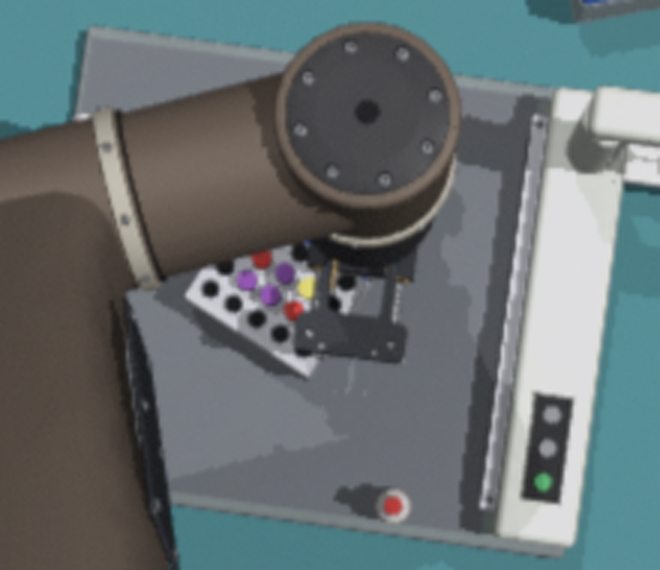

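```bash
python3 -m crank '[{"xyz":[-0.05,0.2,0.05],"delta_rot":[0,0,0],"claw":1},{"xyz":[-0.1,0.4,0.05],"delta_rot":[0,0,0],"claw":1},{"xyz":[-0.15,0.6,0.05],"delta_rot":[0,0,0],"claw":1},{"xyz":[-0.2,0.8,0.05],"delta_rot":[0,0,0],"claw":1},{"xyz":[-0.25,1.0,0.05],"delta_rot":[0,0,0],"claw":1},{"xyz":[-0.3,1.2,0.05],"delta_rot":[0,0,0],"claw":1},{"xyz":[-0.3,1.2,0.05],"delta_rot":[0,0,0],"claw":1},{"xyz":[0.2,0.2,0],"delta_rot":[0,0,0],"claw":1},{"xyz":[0.5,-0.5,0],"delta_rot":[0,0,0],"claw":1},{"xyz":[0.5,-0.5,-2],"delta_rot":[0,0,0],"claw":1},{"xyz":[0,0,-4],"delta_rot":[0,0,0],"claw":1},{"xyz":[-1,1,-6],"delta_rot":[0,0,0],"claw":1},{"xyz":[-1.5,1,-8],"delta_rot":[0,0,0],"claw":1},{"xyz":[-1.5,1,-8],"delta_rot":[0,0,0],"claw":1},{"xyz":[-1.5,1,-8],"delta_rot":[0,0,0],"claw":1}]'
cat >> h.py <<'E'
def wcap(name):
    s=r.get_state(); c=optics.capture("wrist")
    T=np.eye(4); T[:3,:3]=R.from_euler("xyz",s["eef_rot"],degrees=True).as_matrix(); T[:3,3]=s["tcp_pos"]
    W=T@c["hand_eye"]; c["eye"]=W[:3,3]; c["rotation"]=R.from_matrix(W[:3,:3]).as_euler("xyz",degrees=True)
    cv2.imwrite(f"pics/{name}.png",c["img"]); np.savez(name+".npz",**c); return c
def load(n): return dict(np.load(n+".npz"))
def blueF(c,z=.067):
    im=c["img"]; b,g,rr=[im[...,i].astype(int) for i in range(3)]
    f=((b>rr+50)&(b>g+35)).astype(np.uint8)
    n,l,s,ct=cv2.connectedComponentsWithStats(f); k=1+np.argmax(s[1:,4]); return np.argwhere(l==k)[:,::-1]
E
python3 -c "
from h import *; c=wcap('w1'); print(tool(),[ (k,c[k]) for k in c if k!='img'])"
```

```text
time_s: 5.88
tcp_pos: [0.5993, 0.0189, 0.2716]
eef_rot: [180.0, 0.1, -97.1]
contact_force: [-0.4, -0.8, -1.2]
gripper_width: 0.0007
gripper_force: 0.0
{'t': 5.92, 'F': array([-158.6,    4.8]), 'z': np.float64(270.2), 'yaw': np.float64(-97.1), 'yawF': np.float64(-0.0), 'j': array([ 20.,  12.,  -5.,  -0., -73., -27.]), 'f': array([-0.3, -1.4,  0.3]), 'w': 0.001} [('fovy', 65.68681317172843), ('cx', 323.4507362169267), ('cy', 238.502514086841), ('hand_eye', array([[-6.23369026e-04,  9.60102970e-01,  2.79646024e-01,
         7.60829985e-02],
       [ 9.99999471e-01,  3.69533558e-04,  9.60422842e-04,
        -7.06537105e-05],
       [ 8.18766233e-04,  2.79646474e-01, -9.60102692e-01,
        -1.57192015e-01],
       [ 0.00000000e+00,  0.00000000e+00,  0.00000000e+00,
         1.00000000e+00]])), ('eye', array([ 0.58999604, -0.05680287,  0.42870191])), ('rotation', array([-1.62906116e+01,  3.08943822e-02,  1.72886649e+02]))]
```

View pics/w1.png

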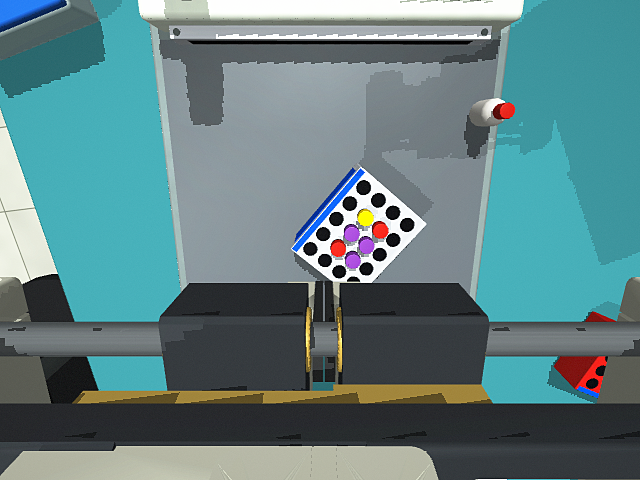

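```bash
python3 - <<'E'
from h import *
c=load("w1")
print("rail",(toF(ray(c,[[170,40],[493,41]],.044))*1000).round(1).tolist())
F=toF(ray(c,[[297,250],[364,169],[427,223]],.067))*1000; print(F.round(1).tolist(),np.linalg.norm(np.diff(F,axis=0),axis=1))
v=F[0]-F[1]; print("yaw",np.degrees(np.arctan2(v[1],v[0]))-90); w=F[1]-F[2]; print(np.degrees(np.arctan2(w[1],w[0])),"ctr",(F[0]+F[2])/2)
E
python3 - <<'E'
import cv2
im=cv2.imread('pics/w1.png')[150:290,270:450]; cv2.imwrite('pics/w1z.png',cv2.resize(im,None,fx=4,fy=4,interpolation=cv2.INTER_NEAREST))
E
```

```text
rail [[-2.4, 148.6], [-3.3, -152.7]]
[[-200.9, 32.5], [-119.0, -33.5], [-172.4, -98.2]] [105.15808334  83.89893187]
yaw 51.10342194155916
50.460278483450885 ctr [-186.64183776  -32.83623091]
```

View pics/w1z.png

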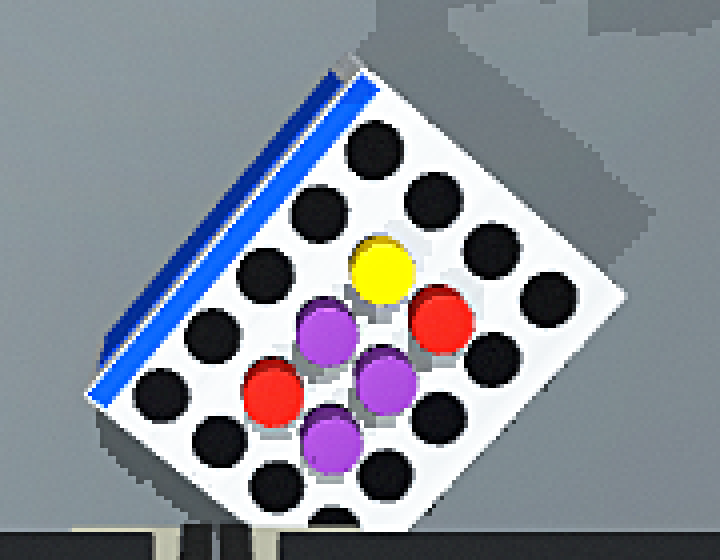

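Wrist view: the rail runs along the top (row 40), and the block sits at (360,220) with its blue side facing up-left. Its top corners are (291,249), (361,167) and (427,224), giving a yaw of about 50.5° and a centre near (-187,-31) in rail axes. Next I go behind the face opposite the plate with two spread fingers.

```bash
python3 -m crank '[{"xyz":[-2.43,3,0],"delta_rot":[0,0,-50.5],"claw":0.2},{"xyz":[-2.43,3,0],"delta_rot":[0,0,-50.5],"claw":0.2},{"xyz":[-2.43,3,0],"delta_rot":[0,0,-50.5],"claw":0.2},{"xyz":[-2.43,3,0],"delta_rot":[0,0,-50.5],"claw":0.2},{"xyz":[-2.43,3,0],"delta_rot":[0,0,-50.5],"claw":0.2},{"xyz":[-2.43,3,0],"delta_rot":[0,0,-50.5],"claw":0.2},{"xyz":[-2.43,3,2],"delta_rot":[0,0,-50.5],"claw":0.2},{"xyz":[-2.43,3,4],"delta_rot":[0,0,-50.5],"claw":0.2},{"xyz":[-2.43,3,6],"delta_rot":[0,0,-50.5],"claw":0.2},{"xyz":[-2.43,3,7.5],"delta_rot":[0,0,-50.5],"claw":0.2},{"xyz":[-2.43,3,8],"delta_rot":[0,0,-50.5],"claw":0.2},{"xyz":[-2.43,3,8],"delta_rot":[0,0,-50.5],"claw":0.2}]'
python3 - <<'E'
from h import *
print(tool())
# arc rows: pusher rigid with block, ICR (block frame) at (0,-95); start after 12 mm straight (gap)
t0=np.array([-70.,0]);I=np.array([0,-95.])
for a in (0,4,8,12,16,20,24,28,32,36,40,44,48,50.5):
    q=np.radians(-a);M=np.array([[np.cos(q),-np.sin(q)],[np.sin(q),np.cos(q)]])
    p=I+M@(np.array([-54.5,0])-I)-t0   # relative to tool start, block axes
    print(a,(p[0]/30).round(2),(-p[1]/30).round(2))
E
```

```text
time_s: 7.42
tcp_pos: [0.5192, 0.1013, 0.0309]
eef_rot: [179.9, 0.0, -46.7]
contact_force: [-0.1, 0.5, -0.1]
gripper_width: 0.0701
gripper_force: 0.0
{'t': 7.42, 'F': array([-231. ,  -84.6]), 'z': np.float64(30.9), 'yaw': np.float64(-46.7), 'yawF': np.float64(50.41), 'j': array([ 32.,  19., -31.,   0., -40.,  11.]), 'f': array([-0.1,  0.5, -0.1]), 'w': 0.07}
0 0.52 -0.0
4 0.74 -0.12
8 0.98 -0.22
12 1.21 -0.31
16 1.46 -0.38
20 1.71 -0.43
24 1.96 -0.47
28 2.22 -0.48
32 2.47 -0.48
36 2.72 -0.46
40 2.98 -0.43
44 3.23 -0.37
48 3.47 -0.3
50.5 3.62 -0.25
```

```bash
python3 -m crank '[{"xyz":[0.25,0,0],"delta_rot":[0,0,0],"claw":0.2},{"xyz":[0.4,0,0],"delta_rot":[0,0,0],"claw":0.2},{"xyz":[0.52,0,0],"delta_rot":[0,0,0],"claw":0.2},{"xyz":[0.63,-0.06,0],"delta_rot":[0,0,2],"claw":0.2},{"xyz":[0.74,-0.12,0],"delta_rot":[0,0,4],"claw":0.2},{"xyz":[0.98,-0.22,0],"delta_rot":[0,0,8],"claw":0.2},{"xyz":[1.21,-0.31,0],"delta_rot":[0,0,12],"claw":0.2},{"xyz":[1.46,-0.38,0],"delta_rot":[0,0,16],"claw":0.2},{"xyz":[1.71,-0.43,0],"delta_rot":[0,0,20],"claw":0.2},{"xyz":[1.96,-0.47,0],"delta_rot":[0,0,24],"claw":0.2},{"xyz":[2.22,-0.48,0],"delta_rot":[0,0,28],"claw":0.2},{"xyz":[2.47,-0.48,0],"delta_rot":[0,0,32],"claw":0.2},{"xyz":[2.72,-0.46,0],"delta_rot":[0,0,36],"claw":0.2},{"xyz":[2.98,-0.43,0],"delta_rot":[0,0,40],"claw":0.2},{"xyz":[3.23,-0.37,0],"delta_rot":[0,0,44],"claw":0.2},{"xyz":[3.47,-0.3,0],"delta_rot":[0,0,48],"claw":0.2},{"xyz":[3.62,-0.25,0],"delta_rot":[0,0,50.5],"claw":0.2},{"xyz":[3.62,-0.25,0],"delta_rot":[0,0,50.5],"claw":0.2}]'
python3 -c "
from h import *; c=wcap('w2'); print(tool())"
```

```text
time_s: 9.68
tcp_pos: [0.6012, 0.0285, 0.0327]
eef_rot: [-179.8, 0.1, -97.1]
contact_force: [1.5, 2.6, 1.6]
gripper_width: 0.0701
gripper_force: 1.8
{'t': 9.72, 'F': array([-168.8,    5.5]), 'z': np.float64(32.5), 'yaw': np.float64(-97.1), 'yawF': np.float64(0.03), 'j': array([ 21.,  24., -22.,   0., -43., -28.]), 'f': array([2.1, 2.4, 1.7]), 'w': 0.07}
```

View pics/w2.png

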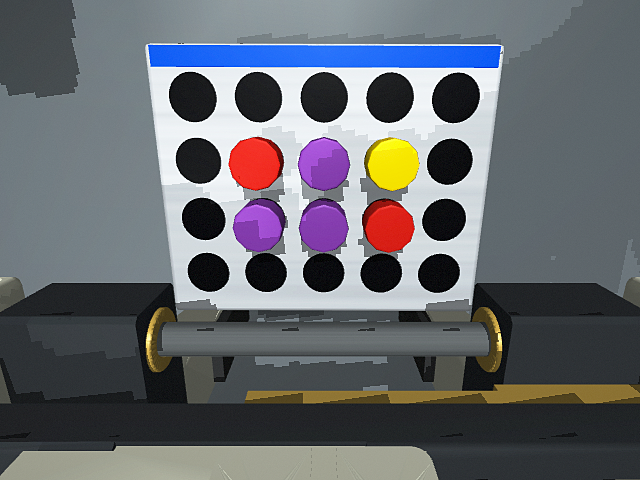

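The wrist view shows the block square to the fingers. The blue line runs from (146,44) to (504,45) at its far edge, the caps are intact, and there is a small free strip ahead.

```bash
python3 - <<'E'
from h import *
c=load("w2"); im=c["img"]
F=toF(ray(c,[[146,44],[504,45],[472,309],[175,309]],.067))*1000; print(F.round(1).tolist())
p=blueF(c); q=[]
for u in range(170,481,10):
    k=p[p[:,0]==u]; q.append([u,k[:,1].min()])
G=toF(ray(c,np.array(q),.067))*1000; s=np.polyfit(G[:,1],G[:,0],1); print("edge x",G[:,0].mean(),"tilt deg",np.degrees(np.arctan(s[0])))
E
```

```text
[[-68.0, 58.9], [-68.4, -48.0], [-155.2, -48.1], [-155.4, 60.1]]
edge x -68.41491399610089 tilt deg 0.2891990729625042
```

```bash
python3 -m crank '[{"xyz":[0.2,0,0],"delta_rot":[0,0,0],"claw":0.2},{"xyz":[0.4,0,0],"delta_rot":[0,0,0],"claw":0.2},{"xyz":[0.6,0,0],"delta_rot":[0,0,0],"claw":0.2},{"xyz":[0.8,0,0],"delta_rot":[0,0,0],"claw":0.2},{"xyz":[1.0,0,0],"delta_rot":[0,0,0],"claw":0.2},{"xyz":[1.2,0,0],"delta_rot":[0,0,0],"claw":0.2},{"xyz":[1.4,0,0],"delta_rot":[0,0,0],"claw":0.2},{"xyz":[1.6,0,0],"delta_rot":[0,0,0],"claw":0.2},{"xyz":[1.6,0,0],"delta_rot":[0,0,0],"claw":0.2}]'
python3 -c "
from h import *; c=wcap('w3'); print(tool())"
```

```text
time_s: 10.85
tcp_pos: [0.5942, -0.0194, 0.0322]
eef_rot: [-179.9, 0.0, -97.0]
contact_force: [1.9, 2.8, 3.1]
gripper_width: 0.0698
gripper_force: 1.9
{'t': 10.9, 'F': array([-120.5,    4.8]), 'z': np.float64(32.1), 'yaw': np.float64(-97.1), 'yawF': np.float64(0.06), 'j': array([ 17.,  24., -23.,   0., -43., -24.]), 'f': array([1. , 3.3, 2.3]), 'w': 0.07}
```

View pics/w3.png

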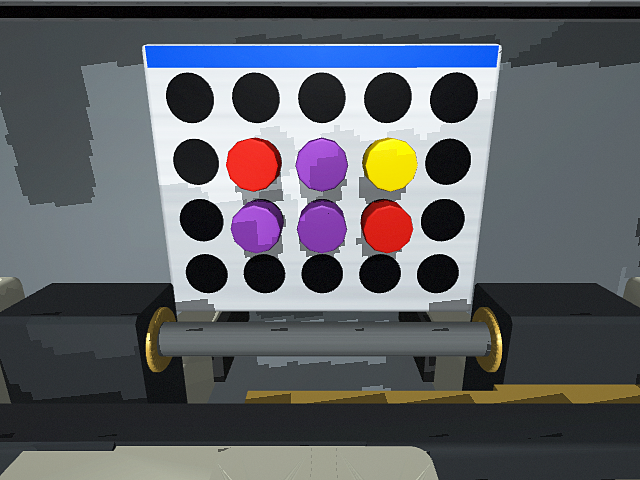

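The block is still square (blue line at row 45, columns 145–499). The rail's dark face runs along the top of the picture, at about rows 5–18. I measure its tilt and the gap.

```bash
python3 - <<'E'
from h import *
c=load("w3"); g=cv2.cvtColor(c["img"],cv2.COLOR_BGR2GRAY).astype(int)
for u in (20,320,600): print(u,g[:26,u].tolist())
p=blueF(c)
q=np.array([[u,p[p[:,0]==u][:,1].min()] for u in range(165,481,5)])
G=toF(ray(c,q,.067))*1000; print("edge",np.median(G[:,0]),np.degrees(np.arctan(np.polyfit(G[:,1],G[:,0],1)[0])))
q=np.array([[u,8+np.argmax(np.diff(g[8:26,u])>0)+1] for u in range(10,631,10)])
def up(u):  # last dark pixel row of face
    return max(i for i in range(26) if g[i,u]<30)+1
q=np.array([[u,up(u)] for u in range(10,631,10)]); print(q[:,1].tolist())
for z in(.018,.022):
    G=toF(ray(c,q,z))*1000; print("rail z",z,np.median(G[:,0]),np.degrees(np.arctan(np.polyfit(G[:,1],G[:,0],1)[0])))
E
```

```text
20 [115, 86, 66, 78, 81, 68, 0, 0, 1, 1, 1, 0, 1, 0, 4, 2, 2, 0, 88, 81, 80, 74, 68, 69, 68, 70]
320 [170, 120, 77, 68, 72, 91, 34, 0, 0, 0, 5, 4, 2, 1, 0, 2, 0, 0, 38, 79, 86, 83, 81, 84, 81, 82]
600 [142, 104, 70, 70, 74, 78, 37, 7, 3, 0, 3, 2, 5, 5, 3, 5, 2, 0, 10, 79, 74, 71, 56, 52, 54, 54]
edge -20.360212950474434 -0.1831650529867879
[18, 18, 18, 18, 18, 18, 18, 18, 18, 18, 18, 18, 18, 18, 18, 18, 18, 18, 18, 18, 18, 18, 18, 18, 18, 18, 18, 18, 18, 18, 18, 18, 18, 18, 18, 18, 18, 18, 18, 18, 18, 18, 18, 18, 18, 18, 18, 18, 18, 18, 19, 19, 19, 19, 19, 19, 19, 19, 19, 19, 19, 19, 19]
rail z 0.018 -0.3744159843978772 0.0863306362378953
rail z 0.022 -1.4014559311569532 0.08633063623789589
```

```bash
python3 -m crank '[{"xyz":[0.15,0,0],"delta_rot":[0,0,0],"claw":0.2},{"xyz":[0.3,0,0],"delta_rot":[0,0,0],"claw":0.2},{"xyz":[0.4,0,0],"delta_rot":[0,0,0],"claw":0.2},{"xyz":[0.46,0,0],"delta_rot":[0,0,0],"claw":0.2},{"xyz":[0.5,0,0],"delta_rot":[0,0,0],"claw":0.2},{"xyz":[0.53,0,0],"delta_rot":[0,0,0],"claw":0.2},{"xyz":[0.53,0,0],"delta_rot":[0,0,0],"claw":0.2}]'; python3 -c "
from h import *; print(tool())"
python3 -m crank '[{"xyz":[0.02,0,0],"delta_rot":[0,0,0],"claw":0.2},{"xyz":[0.04,0,0],"delta_rot":[0,0,0],"claw":0.2},{"xyz":[0.04,0,0],"delta_rot":[0,0,0],"claw":0.2}]'; python3 -c "
from h import *; print(tool())"
```

```text
time_s: 11.78
tcp_pos: [0.5922, -0.0346, 0.032]
eef_rot: [-179.9, 0.0, -97.1]
contact_force: [1.4, 7.5, 4.6]
gripper_width: 0.07
gripper_force: 3.6
{'t': 11.78, 'F': array([-105.2,    4.7]), 'z': np.float64(32.0), 'yaw': np.float64(-97.1), 'yawF': np.float64(0.05), 'j': array([ 16.,  24., -23.,  -0., -43., -23.]), 'f': array([1.4, 7.5, 4.6]), 'w': 0.07}
time_s: 12.15
tcp_pos: [0.5921, -0.0357, 0.032]
eef_rot: [-179.9, 0.0, -97.1]
contact_force: [2.0, 6.8, 5.8]
gripper_width: 0.0702
gripper_force: 3.8
{'t': 12.15, 'F': array([-104.1,    4.7]), 'z': np.float64(32.0), 'yaw': np.float64(-97.1), 'yawF': np.float64(0.05), 'j': array([ 15.,  24., -23.,  -0., -43., -22.]), 'f': array([2. , 6.8, 5.8]), 'w': 0.07}
```

```bash
for i in 1; do python3 -m crank '[{"xyz":[0.02,0,0],"delta_rot":[0,0,0],"claw":0.2},{"xyz":[0.04,0,0],"delta_rot":[0,0,0],"claw":0.2},{"xyz":[0.04,0,0],"delta_rot":[0,0,0],"claw":0.2}]'; python3 -c "
from h import *; print(tool())"; done
python3 -m crank '[{"xyz":[0.02,0,0],"delta_rot":[0,0,0],"claw":0.2},{"xyz":[0.04,0,0],"delta_rot":[0,0,0],"claw":0.2},{"xyz":[0.04,0,0],"delta_rot":[0,0,0],"claw":0.2}]'; python3 -c "
from h import *; print(tool())"
```

```text
time_s: 12.52
tcp_pos: [0.592, -0.0366, 0.0321]
eef_rot: [-179.9, 0.1, -97.1]
contact_force: [1.2, 8.0, 4.6]
gripper_width: 0.0701
gripper_force: 4.5
{'t': 12.53, 'F': array([-103.2,    4.7]), 'z': np.float64(32.1), 'yaw': np.float64(-97.1), 'yawF': np.float64(0.05), 'j': array([ 15.,  24., -23.,  -0., -43., -22.]), 'f': array([1.2, 8. , 4.6]), 'w': 0.07}
time_s: 12.9
tcp_pos: [0.5921, -0.0367, 0.0321]
eef_rot: [-179.9, 0.1, -97.1]
contact_force: [0.3, 15.3, 6.6]
gripper_width: 0.0702
gripper_force: 7.6
{'t': 12.9, 'F': array([-103.1,    4.8]), 'z': np.float64(32.1), 'yaw': np.float64(-97.1), 'yawF': np.float64(0.01), 'j': array([ 15.,  24., -23.,  -0., -43., -22.]), 'f': array([ 0.3, 15.3,  6.6]), 'w': 0.07}
```

The TCP has stopped and the force has doubled, so the block is against the rail. One small nudge to seat it, then I back off, rise and look.

```bash
python3 -m crank '[{"xyz":[0.03,0,0],"delta_rot":[0,0,0],"claw":0.2},{"xyz":[0.03,0,0],"delta_rot":[0,0,0],"claw":0.2},{"xyz":[-0.1,0,0],"delta_rot":[0,0,0],"claw":0.2},{"xyz":[-0.5,0,0],"delta_rot":[0,0,0],"claw":0.2},{"xyz":[-1,0,0],"delta_rot":[0,0,0],"claw":0.2},{"xyz":[-1,0,0],"delta_rot":[0,0,0],"claw":0.2},{"xyz":[-1,0,-2],"delta_rot":[0,0,0],"claw":0.2},{"xyz":[-1,0,-4],"delta_rot":[0,0,0],"claw":0.2},{"xyz":[-1.5,0,-5],"delta_rot":[0,0,0],"claw":0.2},{"xyz":[-2,0,-5],"delta_rot":[0,0,0],"claw":0.2},{"xyz":[-2,0,-5],"delta_rot":[0,0,0],"claw":0.2},{"xyz":[-2,0,-5],"delta_rot":[0,0,0],"claw":0.2}]'
python3 - <<'E'
from h import *
c=wcap('w4'); print(tool())
p=blueF(c)
us=np.unique(p[:,0])[8:-8]; q=np.array([[u,p[p[:,0]==u][:,1].min()] for u in us])
G=toF(ray(c,q,.067))*1000; print("edge",np.median(G[:,0]),G[:,1].max(),G[:,1].min(),np.degrees(np.arctan(np.polyfit(G[:,1],G[:,0],1)[0])))
E
```

```text
time_s: 14.4
tcp_pos: [0.5978, 0.0203, 0.1802]
eef_rot: [179.9, -0.1, -97.1]
contact_force: [-0.3, 0.5, 0.9]
gripper_width: 0.0701
gripper_force: 0.0
{'t': 14.45, 'F': array([-160.3,    3.6]), 'z': np.float64(180.3), 'yaw': np.float64(-97.1), 'yawF': np.float64(-0.0), 'j': array([ 21.,  15., -13.,  -0., -62., -28.]), 'f': array([ 0.3, -0.1, -0.5]), 'w': 0.07}
edge -4.364114226515393 52.90623449191029 -41.593799267869926 0.0023187267848247656
```

View pics/w4.png

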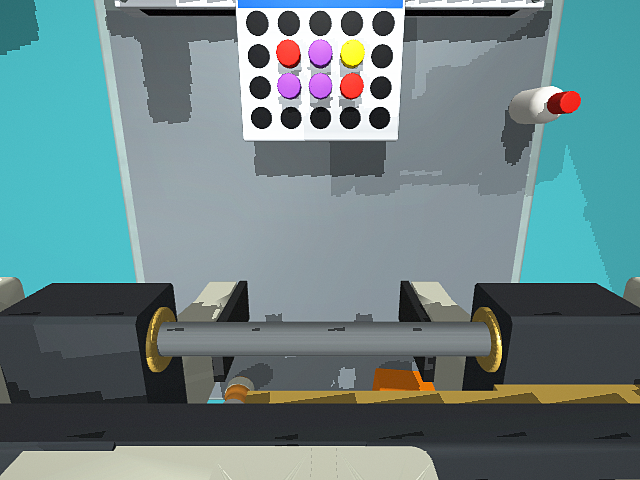

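The block stands at (320,70) against the rail, its back edge at row 139 from column 243 to 398, and the dropper is untouched at (540,103). The blue edge is clipped by the picture, so I check the tilt on the back edge and the rail instead.

```bash
python3 - <<'E'
from h import *
c=load('w4'); g=cv2.cvtColor(c["img"],cv2.COLOR_BGR2GRAY).astype(float)
def edge(us,lo,hi,z,down):
    q=[]
    for u in us:
        d=np.diff(cv2.GaussianBlur(g,(1,3),0)[lo:hi,u]); i=int(np.argmin(d) if down else np.argmax(d)); q.append([u,lo+i+.5])
    G=toF(ray(c,np.array(q),z))*1000; G=G[abs(G[:,0]-np.median(G[:,0]))<2]
    print(np.median(G[:,0]).round(1),len(G),np.degrees(np.arctan(np.polyfit(G[:,1],G[:,0],1)[0])).round(2))
edge(range(250,392,3),125,150,.067,True)
edge(list(range(125,230,3))+list(range(405,530,3)),2,20,.044,True)
E
```

```text
-90.5 48 -0.43
-1.5 77 -0.12
```

```bash
python3 -c "
from plant import job; print(job.close_job())"
```

```text
the job is handed in; nothing more can be done
None
```

I turned the block about 82° with the fingers, squared it up and slid it flush against the reader rail, ungripped and with no contact seen with the caps or other things, then handed it in at about 14.5 s; the last picture put it within 0.3° of the rail, about the limit of what the picture can resolve.

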